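# Shut and latch the insulated pan carrier

### The arm

A 6-joint arm with a two-finger parallel gripper is mounted at the origin on the work surface. World frame = base frame: x ahead of the robot, y to its left, z up, the work surface at z = 0. Lengths are in m, angles in rad, forces in N, time in s.
With the tool pointing down it reaches from about 0.375 to 0.975 m from the base axis. Payload 3.8 kg.
Tool frame: the origin (TCP) lies between the finger pads; the fingertips stand 22 mm ahead of it and the grasp point (between the pads) lies 3 mm ahead of it; z points along the fingers, y is the direction in which the jaws open and shut (so a half turn about z gives the same grasp; the last joint's range is limited). The gripper opens to 85 mm and grips with 20 to 120 N. Pads are 22 mm wide; open, the fingers measure 114 mm over their backs; the gripper's body (76 mm by 85 mm) begins 54 mm behind the grasp point. The pads swing forward as they close: fully open they stand 13 mm farther back than shut.
Start: joints at [1.306, 0.264, 1.604, -0, 1.274, -0.037], TCP at [0.152, 0.658, 0.253] pointing down, gripper open.
Joint ranges: [-2.63, 2.63], [-0.94, 2.18], [0.31, 2.57], [-1.31, 4.45], [0, 2.66], [-2.55, 2.55]. Speed limits (rad/s): [2.57, 2.57, 3.14, 3.14, 3.14, 3.14].

### API

Orientations are given as a rotation vector (axis times angle).
In Python, from workcell import * gives the robot as it stands.
- The arm moves only by the tool step_arm, never from a script. Its argument "motion" is a list that holds one entry, the list of rows, each a list of 7 numbers: the finger opening in m, from 0 to 0.0854, then the shift along the world's x, y, z in m, then the turn, a rotation vector about the world's x, y, z in degrees. A call has exactly 8 rows; each row is the pose to reach, as a shift and turn from the pose measured when the call began; what a row does not reach only later rows make up. A row lasts 1/8 s, in which the tool goes at most 62.5 mm and 10.7 degrees, less where a joint would pass 70% of its speed; a pose out of reach is approached as far as the arm can. A call with a gripper value outside its range is refused whole. The fingers move at their own pace and stop on an object; "newtons" is the grip in N (left out, the last holds). Time passes only in rows, so rows that repeat a pose let the fingers close, or fill a call up. It gives the time, the measured TCP pose, the force and the opening at its end, in the units of the state.
- read_state(): the state, without advancing time (a new reading comes with each control period).
- read_camera(name): name is "scene" or "top" or "wrist"; returns (picture, depth): 400x640x3 uint8, blue, green, red; 400x640 float32, m along the optical axis (not along the pixel's ray), 0 where there is no reading.
- get_calibration(name): a dict with "K" (3x3 intrinsics, pixels), "dist_coeffs" ([k1, k2, p1, p2, k3] as OpenCV has them; the pictures are not rectified), "world_from_camera" (4x4, takes a point from camera to world coordinates). Camera axes: x right, y down, z forward; pixel columns grow to the right and rows downward; lengths in m; the calibration is good to about 2 mm. A picture is of the moment at which its call begins: read the wrist's pose just before it. get_calibration takes no time and is no camera call; for the wrist camera it gives the pose at the moment of the call.
- finish_job(): hands the job in, once; it reports no verdict.
Trained networks look in the newest picture that a camera, given by its name, has taken for a name from the list of things; names that differ only in an ending like _2 or _b are one class to them, and where a whole thing is asked for, a point or a joint stands for the part that bears it (a point fixed in the world has none). Each returns a list of dicts, best first, with "score" (0 to 1); they miss things now and then, are a little off and sometimes report something else, mostly with a low value. They report only what shows in the picture. A call takes as long as a camera call.
- spot_in(camera, thing): "xyz" ([x, y, z] in m, in the coordinates of the camera as it stood for that picture, good to about 4 mm: the middle of the surface that is visible of it).
- regions_of(camera, thing): "region" (400x640 bool, what is visible of it).
The state is a dict: "time": time; "q": joint angles; "joint_vel": joint speeds; "joint_torque": joint torques, N m; "tool_pos": TCP position; "tcp_rot": TCP orientation; "wrist_force": force on the tool from outside, world axes, zero at the start; "torque": the same for the moment, N m; "width": opening from 0.0 (shut) to 1.0 (fully open).
Only numpy, scipy, OpenCV 4.12 (cv2) and the standard library are available. Lean on these libraries where they do the work, as an engineer would, in place of code of your own. Each camera call takes 0.05 s, during which the arm holds its last target. There are 200 camera calls.

### The job

The insulated carrier of muffins on the prep table is ready to go out: push its propped lid fully down with the fingertips, and only then push both toggle latch levers over until they snap shut onto the lid. Do not pinch the lever grips or raise the lid further, and leave all the other things on the table where they stand.

Things in the scene. Friction and masses are not known exactly. Their poses are not given: they have to be found in the camera images.
- carrier: Dark plastic insulated food-pan carrier, fixed to the table, 320 (x) x 360 (y) x 140 mm tall without its lid, with a pan of muffins inside. Origin: centre of its underside. Its z is up. Its -x side carries the two latches, its +x side the lid's hinge; at a yaw of 1.57 the latch side faces the robot's right (world -y) and carrier +y points to the robot.
- lid (a joint): Opening angle of the lid (rad): 0 fully shut, grows as it opens. The hinge is along the carrier's y at carrier (160, any, 140) mm. A stiff hinge: the lid stays where it is left and takes about 1 to 4 N down at its free edge to close.
- lid_edge (a point): Point on the lid's upper face, 40 mm in from its free edge (280 mm from the hinge), midway along its 360 mm length. The lid is a flat slab 320 x 360 x 40 mm; shut, its upper face is at height 180 mm. The point moves with the lid.
- latch_near (a joint): Angle (rad) of the nearer (to the robot) latch lever about its pivot, which lies parallel to the carrier's y axis. 0: thrown open, leaning 0.9 rad from upright away from the lid (carrier -x). 0.9: upright, its dead centre. 1.8: snapped shut, leaning 0.9 rad the other way, over the lid, its rubber foot on the lid. A spring drives it away from upright to whichever end is nearer; it takes about 2 to 4 N at the grip to start it.
- near_grip (a point): Centre of the white plastic round grip (20 mm diameter, 42 mm long) of the nearer latch lever, 80 mm from the lever's pivot. The pivot is at carrier (-178, 50, 180) mm; the grip ends 97 mm from the pivot. Grip centre is at height 230 mm with the lever at either end, 260 mm when upright. The point moves with the lever.
- latch_far (a joint): Angle (rad) of the farther (from the robot) latch lever about its pivot, which lies parallel to the carrier's y axis. 0: thrown open, leaning 0.9 rad from upright away from the lid (carrier -x). 0.9: upright, its dead centre. 1.8: snapped shut, leaning 0.9 rad the other way, over the lid, its rubber foot on the lid. A spring drives it away from upright to whichever end is nearer; it takes about 2 to 4 N at the grip to start it.
- far_grip (a point): Centre of the white plastic round grip (20 mm diameter, 42 mm long) of the farther latch lever, 80 mm from the lever's pivot. The pivot is at carrier (-178, -50, 180) mm; the grip ends 97 mm from the pivot. Grip centre is at height 230 mm with the lever at either end, 260 mm when upright. The point moves with the lever.
- shaker: Loose aluminium shaker, 48 mm diameter, 92 mm tall, standing on the table in front of the carrier's latch side; not part of the job. Origin: centre of its underside.
- mug: Loose white mug, 80 mm across, 90 mm tall; not part of the job. Origin: centre of its underside.
- bottle: Loose white plastic bottle, 60 mm diameter, 190 mm tall; not part of the job. Origin: centre of its underside.
- pan: Loose small clear food pan, 160 x 140 x 100 mm; not part of the job. Origin: centre of its underside.
- spatula: Loose spatula lying on the table, about 30 mm high at most; not part of the job. Origin: on its underside.
- jar: Loose jar, 70 mm diameter, 100 mm tall; not part of the job. Origin: centre of its underside.

How it is judged:
By the outcome, as a careful person would: the job done as asked, in the order asked, and still so for the second after the job is handed in, with the robot touching nothing.
It also fails if it takes over 58 s, if anything falls off the work surface, if the arm or the gripper's body presses on something with over 40 N, if the wrist force passes 120 N, or if a joint passes its speed limit or range.

## Working session

There is one attempt and no reset: what is moved stays moved. The work goes in short steps, Python scripts to look and compute and a tool call to move; the robot and the scene stay as the last step left them, time stands still between calls to the robot, and variables do not carry over. Pictures are saved under pics/ and viewed, on a budget of 10 in all, crops included, one or two more only if the job needs it, and the job is handed in when it is done.

Besides the shell and the picture viewer there is one more tool, called after "Emit:" as name([rows], argument=value, ...), one row to a line, values as JSON. step_arm: Moves the arm, as the interface text tells. Its arguments: {"type":"object","properties":{"motion":{"type":"array"},"newtons":{"type":"number"}},"required":["motion"]}

```bash
mkdir -p pics
cat > h.py <<'E'
from workcell import *
import numpy as np, cv2
def w(cam,xyz):
    T=np.array(get_calibration(cam)["world_from_camera"]); return (T@np.r_[xyz,1])[:3]
def cloud(cam,depth,mask):
    c=get_calibration(cam);K=np.array(c["K"]);v,u=np.nonzero(mask&(depth>0))
    p=cv2.undistortPoints(np.c_[u,v].astype(float)[:,None],K,np.array(c["dist_coeffs"]))[:,0]
    z=depth[v,u];P=np.c_[p*z[:,None],z,np.ones(len(z))]
    return (P@np.array(c["world_from_camera"]).T)[:,:3]
E
python3 - <<'E'
from h import *
np.set_printoptions(precision=3,suppress=True)
ims=[]
for cam in("scene","top"):
    im,d=read_camera(cam); cv2.imwrite(f"pics/{cam}0.png",im); np.save(f"{cam}0.npy",d)
    for t in("lid_edge","near_grip","far_grip","shaker","mug","bottle","pan","jar","spatula"):
        print(cam,t,[(w(cam,r["xyz"]),round(r["score"],2)) for r in spot_in(cam,t)[:3]])
    r=regions_of(cam,"lid_edge")
    for q in r[:2]:
        P=cloud(cam,d,q["region"]);print("lid",q["score"],P.min(0),P.max(0),np.median(P,0))
print(read_state())
E
```

```text
scene lid_edge [(array([ 0.585, -0.164,  0.232]), 0.4)]
scene near_grip [(array([ 0.589, -0.163,  0.233]), 0.42)]
scene far_grip [(array([ 0.689, -0.147,  0.235]), 0.56)]
scene shaker [(array([ 0.65 , -0.182,  0.078]), 0.83)]
scene mug [(array([ 0.335, -0.32 ,  0.051]), 0.95)]
scene bottle [(array([ 0.335, -0.322,  0.05 ]), 0.49)]
scene pan [(array([ 0.515, -0.386,  0.003]), 0.84)]
scene jar [(array([0.536, 0.304, 0.1  ]), 0.66), (array([ 0.512, -0.388,  0.005]), 0.55)]
scene spatula [(array([ 0.536, -0.541,  0.002]), 0.89)]
lid 0.77 [ 0.402 -0.112 -0.003] [0.798 0.39  0.286] [0.615 0.029 0.248]
top lid_edge [(array([ 0.53 , -0.406,  0.007]), 0.73), (array([0.588, 0.051, 0.234]), 0.65), (array([ 0.518, -0.541,  0.004]), 0.56)]
top near_grip [(array([ 0.583, -0.168,  0.226]), 0.63)]
top far_grip [(array([ 0.68 , -0.149,  0.226]), 0.52)]
top shaker [(array([ 0.638, -0.168,  0.087]), 0.66), (array([0.52 , 0.287, 0.099]), 0.5)]
top mug [(array([ 0.34 , -0.332,  0.033]), 0.57)]
top bottle [(array([ 0.701, -0.341,  0.123]), 0.58)]
top pan [(array([ 0.531, -0.408,  0.006]), 0.67)]
top jar [(array([0.522, 0.287, 0.099]), 0.84)]
top spatula [(array([ 0.518, -0.544,  0.004]), 0.81)]
lid 0.93 [ 0.398 -0.119 -0.001] [0.877 0.295 0.284] [0.587 0.056 0.236]
{'time': 1.1, 'q': array([ 1.306,  0.264,  1.604,  0.   ,  1.274, -0.037]), 'joint_vel': array([-0.002,  0.001, -0.   ,  0.002,  0.001,  0.   ]), 'joint_torque': array([  0.002, -51.507, -36.774,  -0.   ,   0.001,   0.   ]), 'tool_pos': array([0.152, 0.658, 0.253]), 'tcp_rot': array([-0.357, -3.121,  0.   ]), 'wrist_force': array([-0.335,  0.142,  0.08 ]), 'torque': array([-0.051,  0.01 , -0.035]), 'width': 0.9988154236290873}
```

View pics/scene0.png

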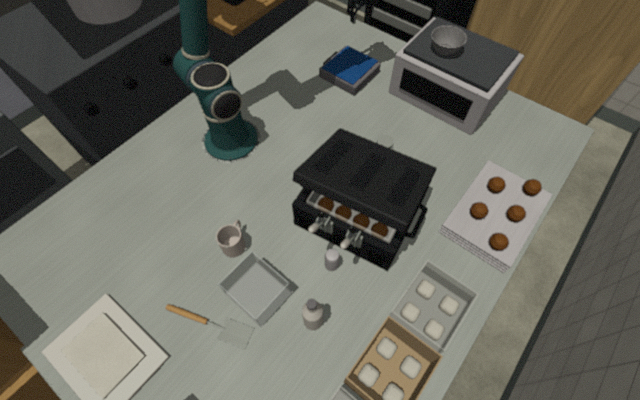

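View pics/top0.png

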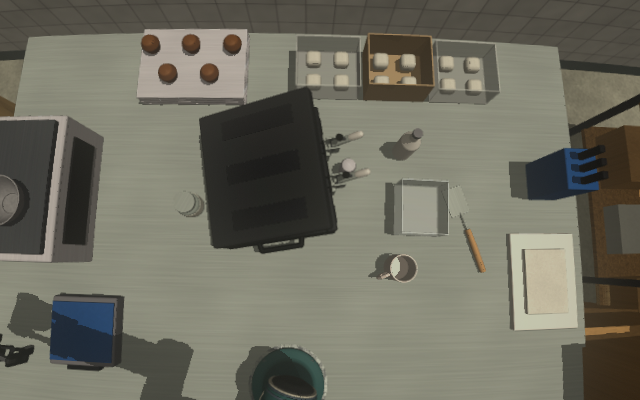

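The pictures show the carrier with its lid propped. Both levers are thrown outward, at top-view pixels of about (347,137) and (350,177), and the shaker stands between them at (348,165). There is a side handle at (280,243). Next I'll fit the lid and carrier pose.

Run:
```python
from h import *
np.set_printoptions(precision=4,suppress=True)
for cam in("top","scene"):
    im,d=read_camera(cam)
    r=regions_of(cam,"lid_edge")[0]
    m=cv2.erode(r["region"].astype(np.uint8),np.ones((5,5)))>0
    P=cloud(cam,d,m);P=P[P[:,2]>.17]
    for _ in range(6):
        c=P.mean(0);n=np.linalg.svd(P-c,full_matrices=False)[2][2];n*=np.sign(n[2]);e=(P-c)@n
        P=P[abs(e)<max(.004,2.5*0.5*e.std())]
    ang=np.arccos(n[2]);yaw=np.arctan2(n[1],n[0])
    print(cam,"angle",ang,"yaw of tilt (carrier x)",yaw,yaw+np.pi,"resid",e.std(),len(P),P[:,2].min(),P[:,2].max())
    # hinge-line height check & extents in full region
    A=cloud(cam,d,r["region"]);A=A[abs((A-c)@n)<.008]
    rect=cv2.minAreaRect(A[:,:2].astype(np.float32));print("rect",rect,cv2.boxPoints(rect).tolist())
    for t in("near_grip","far_grip"):
        for q in regions_of(cam,t)[:1]:
            G=cloud(cam,d,q["region"]);G=G[G[:,2]>.2];print(t,q["score"],len(G),np.median(G,0),G.min(0),G.max(0))
```

```text
top angle 0.3321019534858697 yaw of tilt (carrier x) 1.735015377125599 4.876608030715392 resid 0.0016303943505115727 14811 0.17729819553232373 0.2834583544956276
rect ((0.5964454412460327, 0.07158960402011871), (0.36039093136787415, 0.30352386832237244), 9.041110038757324) [[0.39464038610458374, 0.19314955174922943], [0.4423370957374573, -0.10660328716039658], [0.7982504963874817, -0.049970343708992004], [0.7505537867546082, 0.2497825026512146]]
near_grip 0.7 13496 [0.5928 0.0298 0.2452] [ 0.4089 -0.1118  0.2   ] [0.7943 0.1919 0.2835]
far_grip 0.55 209 [ 0.6812 -0.1573  0.2318] [ 0.6706 -0.1896  0.2005] [ 0.697  -0.1205  0.2467]
scene angle 0.3310204204539789 yaw of tilt (carrier x) 1.7342260157412293 4.875818669331022 resid 0.0015159629778843638 6502 0.1801576457866535 0.28501216094951887
rect ((0.5988501310348511, 0.06977047771215439), (0.3577549457550049, 0.30630579590797424), 9.257635116577148) [[0.3976641893386841, 0.19215179979801178], [0.44694089889526367, -0.1101643517613411], [0.8000360727310181, -0.052610844373703], [0.7507593631744385, 0.24970531463623047]]
near_grip 0.53 115 [ 0.5894 -0.1652  0.2321] [ 0.5768 -0.2057  0.2   ] [ 0.6007 -0.1423  0.2448]
  return _methods._mean(a, axis=axis, dtype=dtype,
  ret = um.true_divide(
Traceback (most recent call last):
ValueError: zero-size array to reduction operation minimum which has no identity
```

Emit:
step_arm([
  [[0,0,0,0.06,0,0,0],[0,0,0,0.12,0,0,0],[0,0.03,-0.045,0.16,0,0,5],[0,0.065,-0.095,0.17,0,0,10],[0,0.1,-0.145,0.17,0,0,15],[0,0.135,-0.195,0.17,0,0,20],[0,0.17,-0.245,0.17,0,0,22.4],[0,0.205,-0.295,0.17,0,0,22.4]],
], newtons=30)

```text
time: 2.5
tool_pos: [0.3582, 0.3608, 0.4236]
tcp_rot: [-0.257, 3.13, 0.001]
wrist_force: [1.4, 0.2, 0.1]
width: 0.0
```

Emit:
step_arm([
  [[0,0.034,-0.05,0,0,0,0],[0,0.067,-0.1,0,0,0,0],[0,0.1,-0.15,0,0,0,0],[0,0.133,-0.2,0,0,0,0],[0,0.166,-0.25,0,0,0,0],[0,0.198,-0.3,-0.01,0,0,0],[0,0.23,-0.352,-0.03,0,0,0],[0,0.258,-0.4,-0.06,0,0,0]],
])

```text
time: 3.5
tool_pos: [0.6166, -0.0395, 0.3655]
tcp_rot: [-0.256, 3.127, 0.0]
wrist_force: [0.4, 0.5, 0.2]
width: -0.0
```

Run:
```python
from h import *
s=read_state();print(s["time"],s["tool_pos"],s["wrist_force"])
im,d=read_camera("scene");cv2.imwrite("pics/s1.png",cv2.resize(im[80:320,200:520],None,fx=2,fy=2))
```

```text
3.5 [ 0.61664583 -0.03945349  0.36553387] [0.39573954 0.51171826 0.19632296]
```

View pics/s1.png

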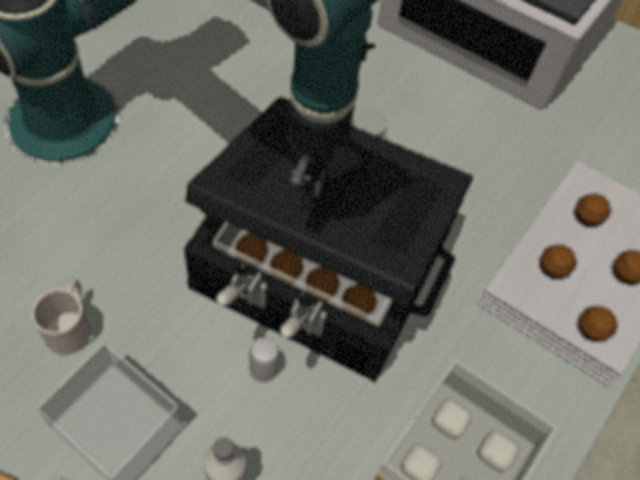

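The crop shows the closed fingertips above the lid at about (310,185), clear of both grips at (240,290) and (305,320). Next I'll push the lid down along its arc.

Emit:
step_arm([
  [[0,0,0,-0.035,0,0,0],[0,0,0,-0.06,0,0,0],[0,0,-0.003,-0.078,0,0,0],[0,0.001,-0.01,-0.096,0,0,0],[0,0.002,-0.016,-0.114,0,0,0],[0,0.003,-0.022,-0.132,0,0,0],[0,0.004,-0.026,-0.147,0,0,0],[0,0.004,-0.029,-0.158,0,0,0]],
])

```text
time: 4.55
tool_pos: [0.6214, -0.0739, 0.2017]
tcp_rot: [0.25, -3.129, 0.004]
wrist_force: [-17.8, 10.8, 46.1]
width: 0.003
```

Emit:
step_arm([
  [[0,0,0,0.002,0,0,0],[0,0,0,0.004,0,0,0],[0,0,0,0.015,0,0,0],[0,0,0,0.05,0,0,0],[0,0,0,0.1,0,0,0],[0,0,0,0.14,0,0,0],[0,0,0,0.16,0,0,0],[0,0,0,0.16,0,0,0]],
])

```text
time: 5.55
tool_pos: [0.6221, -0.0741, 0.3635]
tcp_rot: [-0.25, 3.131, -0.006]
wrist_force: [1.2, -0.1, -0.3]
width: -0.005
```

```bash
cat > lid.py <<'E'
from h import *
import sys
s=read_state();print(s["time"],s["tool_pos"],s["wrist_force"])
for cam in("top","scene"):
    im,d=read_camera(cam)
    if cam=="scene":cv2.imwrite(f"pics/{sys.argv[1]}.png",cv2.resize(im[80:320,200:520],None,fx=2,fy=2))
    P=cloud(cam,d,np.ones(d.shape,bool));P=P[np.isfinite(P).all(1)]
    L=(P-[.601,.0493,0])@np.array([[-.1635,-.9866,0],[.9866,-.1635,0],[0,0,1]])  # carrier frame
    q=L[(L[:,0]>-150)&(abs(L[:,0])<.15)&(abs(L[:,1])<.17)&(L[:,2]<.215)&(L[:,2]>.15)]
    A=np.c_[q[:,:2],np.ones(len(q))];k=np.linalg.lstsq(A,q[:,2],rcond=None)[0]
    print(cam,"lid slope",-k[0],"z at centre",k[2],"n",len(q))
    for n,y in(("near",.05),("far",-.05)):
        g=L[(abs(L[:,1]-y)<.025)&(L[:,0]<-.08)&(L[:,0]>-.28)&(L[:,2]>.205)&(L[:,2]<.29)]
        print(n,len(g),np.round(np.r_[np.median(g,0),g.min(0),g.max(0)],3) if len(g) else "")
E
python3 lid.py s2
```

```text
5.55 [ 0.62206341 -0.07405442  0.36347135] [ 1.21277405 -0.06489    -0.26932446]
top lid slope 0.0004776650923749034 z at centre 0.1802929232529393 n 7490
near 90 [-0.234  0.054  0.236 -0.251  0.043  0.212 -0.22   0.062  0.247]
far 22 [-0.204 -0.044  0.21  -0.25  -0.051  0.206 -0.197 -0.039  0.243]
scene lid slope -0.0015401256727141759 z at centre 0.1813839349949432 n 7379
near 135 [-0.216  0.048  0.235 -0.252  0.04   0.206 -0.181  0.059  0.245]
far 136 [-0.216 -0.051  0.235 -0.253 -0.06   0.207 -0.181 -0.041  0.245]
```

View pics/s2.png

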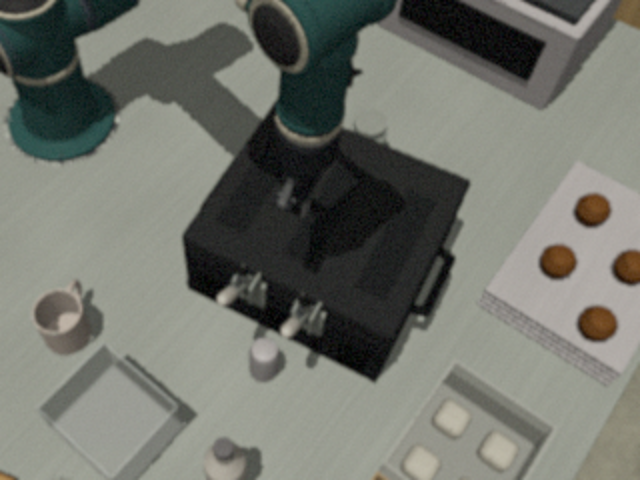

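The lid is flat at 180 mm (slope about 0) and both levers are still open. I'll go outside the near lever next.

Emit:
step_arm([
  [[0,-0.007,-0.06,0,0,0,0],[0,-0.014,-0.12,0,0,0,0],[0,-0.021,-0.181,0,0,0,0],[0,-0.021,-0.181,0,0,0,0],[0,-0.021,-0.181,-0.05,0,0,0],[0,-0.021,-0.181,-0.1,0,0,0],[0,-0.021,-0.181,-0.13,0,0,0],[0,-0.021,-0.181,-0.13,0,0,0]],
])

```text
time: 6.65
tool_pos: [0.5968, -0.2524, 0.2239]
tcp_rot: [0.25, -3.117, -0.006]
wrist_force: [0.6, -0.2, 0.6]
width: 0.003
```

Emit:
step_arm([
  [[0,0.0,0.02,0.004,0,0,0],[0,-0.003,0.038,0.008,0,0,0],[0,-0.006,0.054,0.012,0,0,0],[0,-0.009,0.069,0.018,0,0,0],[0,-0.011,0.084,0.024,0,0,0],[0,-0.013,0.099,0.029,0,0,0],[0,-0.016,0.113,0.033,0,0,0],[0,-0.017,0.123,0.035,0,0,0]],
])

```text
time: 7.65
tool_pos: [0.5792, -0.1278, 0.2588]
tcp_rot: [0.252, -3.116, -0.006]
wrist_force: [0.1, 0.1, -0.6]
width: 0.0
```

```bash
python3 lid.py s3
```

```text
7.65 [ 0.57918444 -0.12776422  0.25881374] [ 0.11211818  0.0977116  -0.56764968]
top lid slope 0.0027981384125105656 z at centre 0.18047043760903164 n 11656
near 107 [-0.133  0.057  0.228 -0.176  0.047  0.205 -0.111  0.064  0.289]
far 0 
scene lid slope 0.0009928335189690073 z at centre 0.18127287118540197 n 6884
near 114 [-0.138  0.043  0.234 -0.201  0.035  0.205 -0.101  0.051  0.29 ]
far 134 [-0.217 -0.052  0.235 -0.253 -0.06   0.205 -0.183 -0.041  0.245]
```

View pics/s3.png

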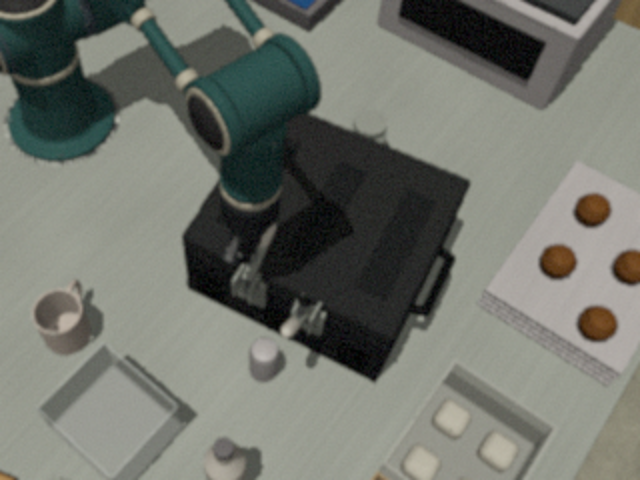

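The near lever is over the lid, with its grip tip at carrier x = -0.101, where -0.102 is expected for shut. I'll do the far lever the same way.

Emit:
step_arm([
  [[0,0,-0.005,0.05,0,0,0],[0,0.005,-0.02,0.1,0,0,0],[0,0.05,-0.05,0.1,0,0,0],[0,0.09,-0.085,0.1,0,0,0],[0,0.12,-0.113,0.09,0,0,0],[0,0.122,-0.113,0.04,0,0,0],[0,0.122,-0.113,-0.01,0,0,0],[0,0.122,-0.113,-0.03,0,0,0]],
])

```text
time: 8.75
tool_pos: [0.699, -0.2405, 0.2225]
tcp_rot: [0.251, -3.108, -0.012]
wrist_force: [0.3, -0.2, -0.2]
width: -0.002
```

Emit:
step_arm([
  [[0,-0.003,0.022,0.004,0,0,0],[0,-0.006,0.042,0.008,0,0,0],[0,-0.01,0.059,0.013,0,0,0],[0,-0.012,0.074,0.019,0,0,0],[0,-0.015,0.089,0.025,0,0,0],[0,-0.017,0.104,0.031,0,0,0],[0,-0.02,0.118,0.035,0,0,0],[0,-0.021,0.128,0.037,0,0,0]],
])

```text
time: 9.75
tool_pos: [0.6776, -0.1108, 0.2597]
tcp_rot: [0.253, -3.107, -0.013]
wrist_force: [0.1, 0.1, 0.1]
width: -0.002
```

Emit:
step_arm([
  [[0,0,-0.002,0.05,0,0,0],[0,0,-0.002,0.1,0,0,0],[0,0,0.02,0.15,0,0,0],[0,-0.04,0.06,0.18,0,0,0],[0,-0.08,0.1,0.18,0,0,0],[0,-0.12,0.14,0.18,0,0,0],[0,-0.15,0.19,0.18,0,0,0],[0,-0.17,0.24,0.18,0,0,0]],
])

```text
time: 10.75
tool_pos: [0.5059, 0.1307, 0.4394]
tcp_rot: [0.252, -3.107, -0.013]
wrist_force: [1.1, 0.5, 0.3]
width: -0.003
```

```bash
python3 lid.py s4
python3 - <<'E'
from h import *
for cam in("top","scene"):
    read_camera(cam)
    for t in("shaker","mug","bottle","pan","jar","spatula"):
        print(cam,t,[(w(cam,r["xyz"]).round(3),round(r["score"],2)) for r in spot_in(cam,t)[:1]])
E
```

```text
10.75 [0.5058679  0.13066433 0.43944337] [1.14432723 0.49457592 0.31689114]
top lid slope 0.002241632333440968 z at centre 0.1804632367333008 n 13281
near 149 [-0.122  0.054  0.23  -0.152  0.042  0.205 -0.097  0.061  0.245]
far 146 [-0.124 -0.046  0.23  -0.154 -0.057  0.206 -0.097 -0.039  0.245]
scene lid slope 0.00387405738629096 z at centre 0.18147267674933426 n 8312
near 132 [-0.127  0.048  0.228 -0.155  0.04   0.206 -0.1    0.059  0.245]
far 141 [-0.127 -0.051  0.227 -0.155 -0.06   0.205 -0.102 -0.04   0.245]
top shaker [(array([ 0.636, -0.169,  0.085]), 0.82)]
top mug [(array([ 0.342, -0.331,  0.034]), 0.59)]
top bottle [(array([ 0.703, -0.339,  0.127]), 0.6)]
top pan [(array([ 0.533, -0.405,  0.005]), 0.58)]
top jar [(array([0.516, 0.307, 0.1  ]), 0.58)]
top spatula [(array([ 0.521, -0.543,  0.007]), 0.78)]
scene shaker [(array([0.618, 0.038, 0.178]), 0.67)]
scene mug [(array([ 0.333, -0.325,  0.052]), 0.63)]
scene bottle [(array([ 0.723, -0.356,  0.126]), 0.86)]
scene pan [(array([ 0.514, -0.389,  0.004]), 0.73)]
scene jar [(array([0.535, 0.296, 0.098]), 0.61)]
scene spatula [(array([ 0.534, -0.54 ,  0.003]), 0.84)]
```

View pics/s4.png

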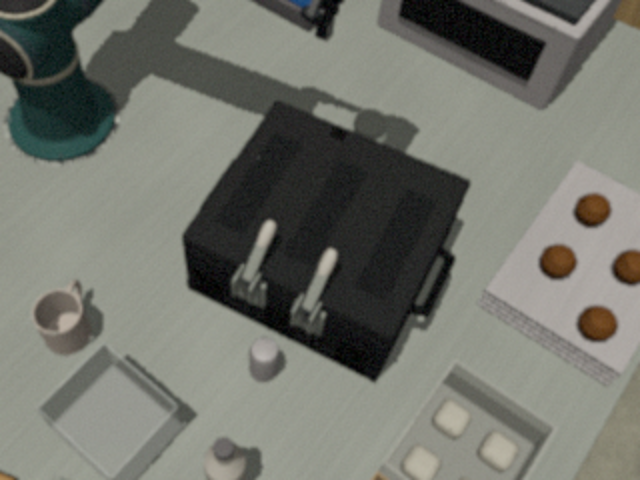

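The picture shows both levers over the shut lid, with grips at about (265,240) and (325,265). The shaker at (264,358), bottle, mug and pan haven't moved.

```bash
python3 -c "
from workcell import *
print(finish_job())"
```

```text
the job is handed in; nothing more can be done
None
```

The job is done and handed in at about 11 s of robot time. I pushed the lid fully down with closed fingertips, then pushed the near lever and then the far lever over dead centre from outside, and both snapped shut. Nothing was gripped, and the arm ended clear of everything.

**Final checks:**
- **Lid:** its top measures flat at 180–181 mm, with a slope under 0.004 rad.
- **Latches:** both grip centres are at about 230 mm height. Their tips are at carrier x of about -0.10 m, where they should be when shut.
- **Other objects:** the shaker, bottle, mug and pan look unmoved in the pictures. The detected positions of the mug, bottle (top view), pan and spatula match the start within about 5 mm.

**Checks that disagreed or ran high:**
- **Lid force:** at the end of the lid push the fingertips briefly pressed with about 46 N upward force (about 51 N in all), more than I intended. That is under the 120 N wrist limit. The 40 N limit is worded for the arm or gripper body, and only the fingertips touched the lid.
- **Shaker:** the scene camera network wrongly placed the shaker on the lid in the last check. The top view (within 3 mm of its start) and the picture show it in place.
- **Jar:** the jar's top-view position differed by about 20 mm between looks, and its scene-camera position by 8 mm. The arm never came near it, so I take this as detection noise.

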